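Turn a spotting plate over against the turning block

ROBOT

A 6-joint arm with a two-finger parallel gripper is mounted at the origin on a cart in front of the work surface, level with it; the furniture and walls round the work are solid. World frame = base frame: x ahead of the robot, y to its left, z up, the work surface at z = 0. Lengths are in mm, angles in rad, forces in N, time in s.
With the tool pointing down it reaches from about 400 to 925 mm from the base axis. Payload 12.5 kg.
Tool frame: the origin (TCP) lies midway between the tips of the shut fingers; the grasp point (between the pads) lies 19 mm behind it (env.grasp_offset is the distance from the TCP to the grasp point, in mm); z points along the fingers, y is the direction in which the jaws open and shut (so a half turn about z gives the same grasp; the last joint's range is limited). The gripper opens to 95 mm and grips with 3 to 60 N. Pads are 20 mm wide; open, the fingers measure 119 mm over their backs; the gripper's body (75 mm by 180 mm) begins 59 mm behind the grasp point.
Start: joints at [-1.377, 0.491, 1.559, -0, 1.092, -0.106], TCP at [184.604, -597.133, 214.661] pointing down, gripper open.
Joint ranges: [-3.1, 3.1], [-0.84, 2.19], [0.05, 2.79], [-1.13, 4.28], [0.06, 2.93], [-2.69, 2.69]. Speed limits (rad/s): [2.22, 2.22, 2.79, 3.14, 3.14, 3.14].

INTERFACE

Orientations are given as [roll, pitch, yaw] about the fixed x, y, z axes, in that order (R = Rz(yaw) Ry(pitch) Rx(roll)).
In Python, from cell import env gives the robot as it stands.
- The arm moves only by the tool carry_out, never from a script. Its argument "series" is a list of rows, each a list of 6 numbers: the shift along the world's x, y, z in m, then the turn, a rotation vector about the world's x, y, z in degrees. In form: [[dx, dy, dz, wx, wy, wz], ...]. A call has 1 to 12 rows; each row shifts and turns the commanded pose from where the row before left it; what a row does not reach is not made up. A row lasts 1/10 s, in which the tool goes at most 50 mm and 8.59 degrees, less where a joint would pass 70% of its speed; a pose out of reach is approached as far as the arm can. A call is refused whole if a number of a shift passes 0.05 or a number of a turn 8.59, either way. A call with a gripper value outside its range is refused whole. "fingers" is the opening, from 0 (shut) to 1 (fully open), set as the call begins (left out, the last holds). The fingers move at their own pace and stop on an object; the grip force is fixed at half the most. Time passes only in rows, so rows that do not move let the fingers close. It gives the time, the measured TCP pose, the force and the opening at its end, in the units of the state.
- env.state(): the state, without advancing time (a new reading comes with each control period).
- env.read_camera(name): name is "scene" or "top"; returns a dict with "color" (480x640x3 uint8, red, green, blue), "fovy" (degrees; the focal length in pixels is half the picture's height over the tangent of half this angle, whatever the lens; pixels are square), "cx", "cy" (the principal point, pixels), "T" (4x4, takes a point from camera to world coordinates). Camera axes: x right, y down, z forward; pixel columns grow to the right and rows downward; lengths in mm; the calibration is good to about 2 mm. A picture is of the moment at which its call begins. There is no depth.
- env.job_done(): hands the job in, once; it reports no verdict.
Trained networks look in a picture, given as the dict that the camera call returned (one of the last four; its "shot" number tells which), for a name from the list of things; names that differ only in an ending like _2 or _b are one class to them, and where a whole thing is asked for, a point or a joint stands for the part that bears it (a point fixed in the world has none). Each returns a list of dicts, best first, with "score" (0 to 1); they miss things now and then, are a little off and sometimes report something else, mostly with a low value. They report only what shows in the picture. A call takes as long as a camera call.
- env.search_frame(label, picture): "point" ([x, y, z] in mm, in world coordinates, good to about 4 mm: the middle of the surface that is visible of it).
The state is a dict: "t": time; "joints": joint angles; "qvel": joint speeds; "tau": joint torques, N m; "eef_pos": TCP position; "tcp_rot": TCP orientation; "ft_force": force on the tool from outside, world axes, zero at the start; "moment": the same for the moment, N m; "opening": opening from 0.0 (shut) to 1.0 (fully open).
Only numpy, scipy, OpenCV 4.12 (cv2) and the standard library are available. Lean on these libraries where they do the work, as an engineer would, in place of code of your own. Each camera call takes 0.05 s, during which the arm holds its last target. There are 200 camera calls.

TASK

The white spotting plate in front of the blue turning block lies with its wells face down. Without gripping it or picking it up, gently push it along the worktop against the block until it tips up and leans there at rest by itself, then push its upper edge from behind, back towards the robot, so that it flips over and comes to rest flat, wells up, on the worktop in front of the block. Leave the other plate, the vial and the stopper as they are.

Things in the scene. Friction and masses are not known exactly. Their poses are not given: they have to be found in the camera images.
- plate_centre (a point): Centre of the plate to be turned: glazed white porcelain, 62 (its x) by 84 (its y) by 8 mm, about 90 g, six round wells in one face, a plain blue panel on the other. Starts wells down, z axis up (down once turned over), its centre 80 to 95 mm in front of the block's foot line, its long sides half-round and within 15 degrees of parallel to the block.
- plate: The same plate, same axes, but with the origin in the middle of its wells face (4 mm below the centre at the start).
- edge_a (a point): Middle of the plate's long side at its own x = -31 mm, half-way through the thickness (at the start the side nearer the robot).
- edge_b (a point): Middle of the plate's long side at its own x = +31 mm, half-way through the thickness (at the start the side nearer the block).
- turning_block: Fixed blue guide sheet, 100 mm long along its y. Origin: middle of the line where its front face meets the steel sheet it stands on (2.6 mm higher than the black worktop; the plates lie on it too); x level, square to the face, the direction to push; z up. The face is slippery and rises at 45 degrees from (x 0, z 0) to (8, 8) mm, then at 68 degrees to its top edge. A tall pipette stand is at its left behind, a bench meter at its right.
- block_top (a point): Middle of the block's rounded top edge, 19 mm behind its front foot line, 31 mm above the worktop. An aluminium foot plate behind reaches to x = 52 mm, 9 mm high with its screws. A plate pushed until its lower edge is about at the foot line leans on this top edge, about 60 degrees from level, stays so when let go, and stands some 23 mm above it; leaning less steeply than 50 degrees it slides instead of turning over.
- plate_done: A second such plate, 62 x 84 x 8 mm, already wells up; not to be touched. Origin: centre of its underside.
- vial: Sample vial with a white cap, diameter 27, 58 mm tall; bystander. Origin: centre of its foot.
- stopper: Brown-red rubber stopper, diameter 35, 26 mm tall; bystander. Origin: centre of its underside.

How it is judged (in metres and radians):
On the way, in this order (a step that is already met when the one before it is completed fails the run):
1. the plate leans against the turning block, tipped up 45 to 80 degrees, at rest and not touched by the robot (angle between plate_centre's own z axis and vertical between 0.785 and 1.4 rad and contact force between turning_block and plate above 0.02 N and linear speed of plate below 0.02 m/s and contact force between each of the arm, the fingers and plate below 0.05 N), for 0.2 s.
2. the plate has turned over (angle between plate_centre's own z axis and vertical above 2.9 rad), for 0.1 s.
At the end, for the whole second after the job is handed in: The plate lies flat (within 0.1 rad) and still on the worktop, wells up, its centre 10 to 130 mm in front of the block's front foot line and within 70 mm of the block's middle along the block (angle between plate_centre's own z axis and vertical above 3.04 rad and height (world z) of plate_centre below 0.0105 m and linear speed of plate below 0.01 m/s and x of plate_centre in the frame of turning_block between -0.13 and -0.01 m and y of plate_centre in the frame of turning_block between -0.07 and 0.07 m); the robot touches nothing.
It fails at once if the plate is lifted: both of its long sides are more than 22 mm above the worktop (height (world z) of each of edge_a, edge_b above 0.025 m).
It fails at once if the plate is pressed with more than 25 N (contact force between the fingers and plate above 25 N).
It fails at once if the other plate is moved by more than 10 mm or knocked over (distance of plate_done from where it was at the start of the episode above 0.01 m or angle between plate_done's own z axis and vertical above 0.3 rad).
It fails at once if the vial is moved by more than 10 mm or knocked over (distance of vial from where it was at the start of the episode above 0.01 m or angle between vial's own z axis and vertical above 0.3 rad).
It fails at once if the stopper is moved by more than 10 mm or knocked over (distance of stopper from where it was at the start of the episode above 0.01 m or angle between stopper's own z axis and vertical above 0.3 rad).
It also fails if it takes over 59 s, if anything falls off the work surface, if the arm or the gripper's body presses on something with over 40 N, if the wrist force passes 120 N, or if a joint passes its speed limit or range.

## Working session

There is one attempt and no reset: what is moved stays moved. The work goes in short steps, Python scripts to look and compute and a tool call to move; the robot and the scene stay as the last step left them, time stands still between calls to the robot, and variables do not carry over. Pictures are saved under pics/ and viewed, and the job is handed in when it is done.

Besides the shell and the picture viewer there is one more tool, called after ">>>" as name(argument=value, ...) on one line, values as JSON. carry_out: Moves the arm, as the interface text tells. Its arguments: {"type":"object","properties":{"series":{"type":"array","items":{"type":"array","items":{"type":"number"}}},"fingers":{"type":"number"}},"required":["series"]}

```bash
ls; mkdir -p pics; cat > h.py <<'E'
import numpy as np, cv2
from cell import env
def shot(cam,name):
    p=env.read_camera(cam); cv2.imwrite(f'pics/{name}.png',p['color'][:,:,::-1]); return p
def ray(p,u,v,z):
    f=p['color'].shape[0]/2/np.tan(np.radians(p['fovy'])/2); T=np.array(p['T'])
    d=T[:3,:3]@np.array([(u-p['cx'])/f,(v-p['cy'])/f,1]); o=T[:3,3]
    return o+d*(z-o[2])/d[2]
def proj(p,X):
    f=p['color'].shape[0]/2/np.tan(np.radians(p['fovy'])/2); T=np.array(p['T'])
    c=T[:3,:3].T@(np.array(X)-T[:3,3]); return c[:2]/c[2]*f+[p['cx'],p['cy']]
E
python3 - <<'E'
from h import *
print(env.state())
for c in ('scene','top'):
    p=shot(c,c+'0'); print(c,p['fovy'],p['cx'],p['cy'],np.round(p['T'],3).tolist())
    for n in ('plate_centre','turning_block','plate_done','vial','stopper'):
        print(n,[(np.round(d['point']).tolist(),round(d['score'],2)) for d in env.search_frame(n,p)[:3]])
E
```

```text
pics
{'t': 0.0, 'joints': array([-1.37663122e+00,  4.91578342e-01,  1.55945805e+00, -2.50359385e-05,
        1.09171293e+00, -1.05592853e-01]), 'qvel': array([ 1.89680263e-05, -1.04751095e-03, -5.93080256e-04,  1.99716034e-04,
       -1.04943648e-03,  1.04067105e-03]), 'tau': array([ 1.13361453e-03, -6.12638855e+01, -2.58181465e+01,  6.92797755e-02,
        4.81972320e-02, -1.22424476e-04]), 'eef_pos': array([ 184.52685898, -596.87497799,  214.04712304]), 'tcp_rot': array([-3.14044008e+00, -9.98294444e-05,  2.99769456e-01]), 'ft_force': array([-0.44239641, -0.14329922, -0.15851966]), 'moment': array([-0.02146561, -0.01116822,  0.00546586]), 'opening': 0.9976114204426327}
scene 45.75825007205513 309.4721301462761 253.09707350157595 [[-0.755, -0.362, 0.547, 18.645], [-0.656, 0.419, -0.628, 717.835], [-0.002, -0.833, -0.553, 541.199], [0.0, 0.0, 0.0, 1.0]]
plate_centre [([463.0, 208.0, 13.0], 0.61)]
turning_block [([575.0, 222.0, 12.0], 0.75)]
plate_done [([403.0, 360.0, 10.0], 0.62)]
vial [([396.0, 102.0, 37.0], 0.89)]
stopper [([377.0, 35.0, 21.0], 0.73)]
top 55.976336564081194 321.7543969134632 242.7216672837829 [[0.004, -0.999, 0.044, 457.005], [-1.0, -0.003, 0.031, 172.117], [-0.031, -0.044, -0.999, 891.776], [0.0, 0.0, 0.0, 1.0]]
plate_centre [([465.0, 198.0, 9.0], 0.67)]
turning_block [([583.0, 212.0, 10.0], 0.63)]
plate_done [([411.0, 358.0, 8.0], 0.68)]
vial [([405.0, 91.0, 56.0], 0.46)]
stopper [([380.0, 26.0, 24.0], 0.75)]
```

View pics/scene0.png

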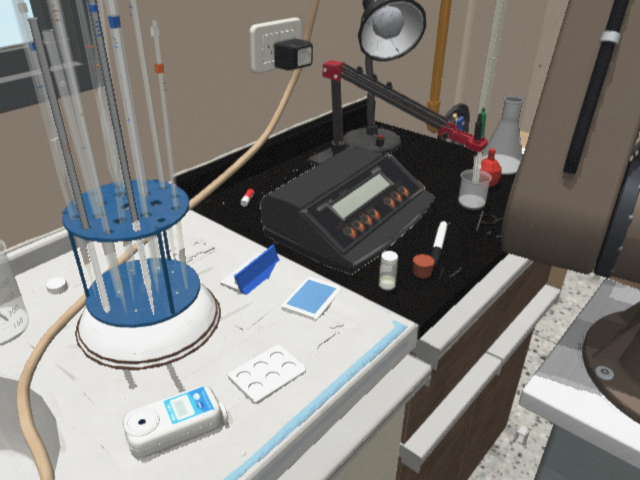

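View pics/top0.png

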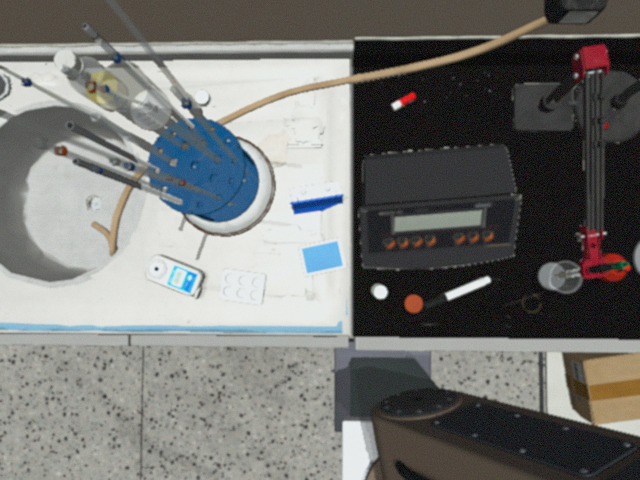

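The scene picture shows the blue-backed plate at (311,297), the block at (258,268), the finished plate at (267,373), the vial at (388,270) and the stopper at (424,265). In the top picture the plate is at (322,257) and the block at (317,203). Next I zoom in on both.

```bash
python3 - <<'E'
from h import *
a=cv2.imread('pics/top0.png')[170:290,270:370]; b=cv2.imread('pics/scene0.png')[230:330,210:350]
cv2.imwrite('pics/z1.png',cv2.resize(a,None,fx=5,fy=5,interpolation=cv2.INTER_CUBIC)); cv2.imwrite('pics/z2.png',cv2.resize(b,None,fx=5,fy=5,interpolation=cv2.INTER_CUBIC))
E
```

```text
(no output)
```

View pics/z1.png

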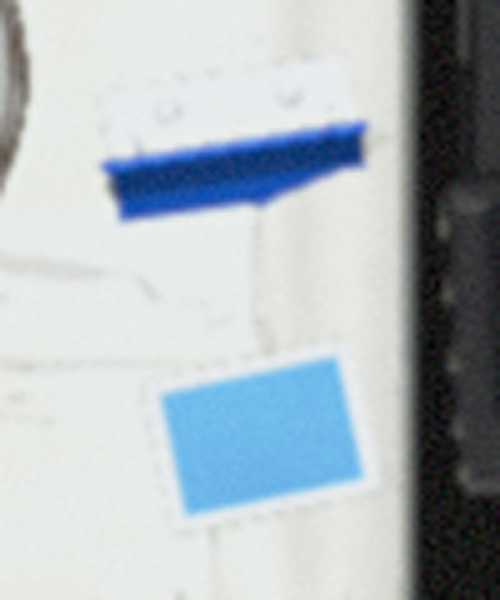

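View pics/z2.png

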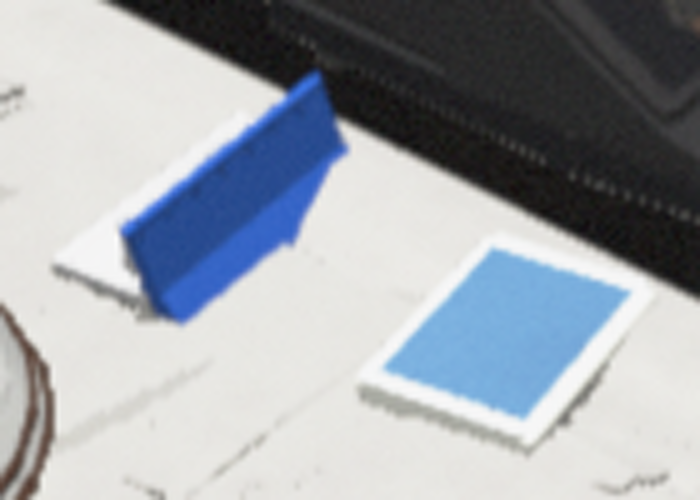

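```bash
cat >> h.py <<'E'
def panel(p,z=10.6):
    h=cv2.cvtColor(p['color'],cv2.COLOR_RGB2HSV)
    m=((h[...,0]>95)&(h[...,0]<110)&(h[...,1]>70)&(h[...,1]<170)&(h[...,2]>150)).astype(np.uint8)
    n,l,s,c=cv2.connectedComponentsWithStats(m)
    best=None
    for i in range(1,n):
        if s[i,4]<150: continue
        W=ray(p,*c[i],z)
        if W[0]<400 or abs(W[1]-200)>70: continue
        ct=max(cv2.findContours((l==i).astype(np.uint8),0,1)[0],key=len)[:,0]
        P=np.array([ray(p,*q,z)[:2] for q in ct],np.float32)
        print('area',s[i,4],'cent',W.round(1),'rect',cv2.minAreaRect(P), 'box',cv2.boxPoints(cv2.minAreaRect(P)).round().tolist())
E
python3 - <<'E'
from h import *
t=env.read_camera('top'); s=env.read_camera('scene')
for p in(t,s): panel(p)
Z1=lambda x,y:(270+x/5-.4,170+y/5-.4); Z2=lambda x,y:(210+x/5-.4,230+y/5-.4)
print('top edge (z31)',[ray(t,*Z1(*q),31).round(1) for q in((103,165),(367,125))],[ray(s,*Z2(*q),31).round(1) for q in((122,233),(318,72))])
print('foot z2.6',[ray(t,*Z1(*q),2.6).round(1) for q in((120,218),(262,204))],[ray(s,*Z2(*q),2.6).round(1) for q in((182,323),(292,243))])
print('white corners 6',[ray(t,*Z1(*q),6).round(1) for q in((150,380),(345,345),(380,485),(180,530))])
E
```

```text
area 897 cent [468.4 199.2  10.6] rect ((468.39605712890625, 199.2701873779297), (48.3838005065918, 70.53617095947266), 12.325566291809082) box [[437.0, 229.0], [452.0, 160.0], [500.0, 170.0], [485.0, 239.0]]
area 160 cent [929.8 187.8  10.6] rect ((936.47705078125, 183.3494110107422), (11.641432762145996, 141.64279174804688), 59.82384490966797) box [[872.0, 214.0], [995.0, 143.0], [1001.0, 153.0], [878.0, 224.0]]
area 2313 cent [887.7 231.9  10.6] rect ((908.1558227539062, 226.57803344726562), (227.4822235107422, 207.08242797851562), 64.78211975097656) box [[766.0, 168.0], [953.0, 80.0], [1050.0, 285.0], [863.0, 374.0]]
area 886 cent [464.7 202.5  10.6] rect ((465.305908203125, 201.2862091064453), (47.76884460449219, 68.97074890136719), 12.157246589660645) box [[435.0, 230.0], [449.0, 163.0], [496.0, 173.0], [481.0, 240.0]]
top edge (z31) [array([571.9, 259.8,  31. ]), array([587.3, 158.6,  31. ])] [array([568.9, 262. ,  31. ]), array([587. , 157.1,  31. ])]
foot z2.6 [array([554.6, 255.8,   2.6]), array([560.2, 199.5,   2.6])] [array([550.4, 256.8,   2.6]), array([554.1, 204.6,   2.6])]
white corners 6 [array([490.2, 243.2,   6. ]), array([504.2, 166.6,   6. ]), array([449.4, 152.8,   6. ]), array([431.4, 231.1,   6. ])]
```

Estimates in world mm:

| Item | Position | Yaw |
|---|---|---|
| Block foot middle | about (560,206) | about 9° |
| Plate centre | about (467,200) | about 12° |

Stand and meter leave little room either side of the block. I'll work with the fingers shut and the jaw axis along the push, so the wide gripper body does not reach across towards them.

>>> carry_out(series=[[0.0165,0.038,0.0125,0,0,5.85],[0.0165,0.038,0.0125,0,0,5.85],[0.0165,0.038,0.0125,0,0,5.85],[0.0165,0.038,0.0125,0,0,5.85],[0.0165,0.038,0.0125,0,0,5.85],[0.0165,0.038,0.0125,0,0,5.85],[0.0165,0.038,0.0125,0,0,5.85]], fingers=0)

```text
t: 1.4
eef_pos: [300.4, -329.5, 302.8]
tcp_rot: [3.141, 0.0, 1.018]
ft_force: [0.5, 0.1, -0.2]
opening: 0.467
```

>>> carry_out(series=[[0.0186,0.0386,0,0,0,5.85],[0.0186,0.0386,0,0,0,5.85],[0.0186,0.0386,0,0,0,5.85],[0.0186,0.0386,0,0,0,5.85],[0.0186,0.0386,0,0,0,5.85],[0.0186,0.0386,0,0,0,5.85],[0.0186,0.0386,0,0,0,5.85]])

```text
t: 2.1
eef_pos: [430.8, -59.2, 302.5]
tcp_rot: [3.141, 0.0, 1.733]
ft_force: [1.3, -0.4, 0.0]
opening: -0.0
```

>>> carry_out(series=[[-0.0027,0.0359,0,0,0,0],[-0.0027,0.0359,0,0,0,0],[-0.0027,0.0359,0,0,0,0],[-0.0027,0.0359,0,0,0,0],[-0.0027,0.0359,0,0,0,0],[-0.0027,0.0359,0,0,0,0],[-0.0027,0.0359,0,0,0,0],[0,0,0,0,0,0]])

```text
t: 2.9
eef_pos: [410.9, 193.2, 302.2]
tcp_rot: [3.141, -0.001, 1.733]
ft_force: [-0.5, -0.0, 0.1]
opening: 0.004
```

>>> carry_out(series=[[0,-0.001,-0.04,0,0,0],[0,-0.001,-0.04,0,0,0],[0,0,-0.04,0,0,0],[0,0,-0.04,0,0,0],[0,0,-0.04,0,0,0],[0,0,-0.042,0,0,0],[0,0,0,0,0,0]])

```text
t: 3.6
eef_pos: [409.5, 187.1, 56.7]
tcp_rot: [-3.134, 0.001, 1.729]
ft_force: [-0.1, -0.3, 0.5]
opening: 0.007
```

```bash
python3 - <<'E'
from h import *
s=shot('scene','s1');t=shot('top','t1')
e=env.state()['eef_pos'];print(e,proj(s,e),proj(t,e))
b=s['color'][150:330,180:420,::-1];cv2.imwrite('pics/s1z.png',cv2.resize(b,None,fx=3.3,fy=3.3,interpolation=cv2.INTER_CUBIC))
E
```

```text
[411.5806922  187.98212806  60.67333334] [345.68335673 278.60680236] [327.01500982 287.41722656]
```

View pics/s1z.png

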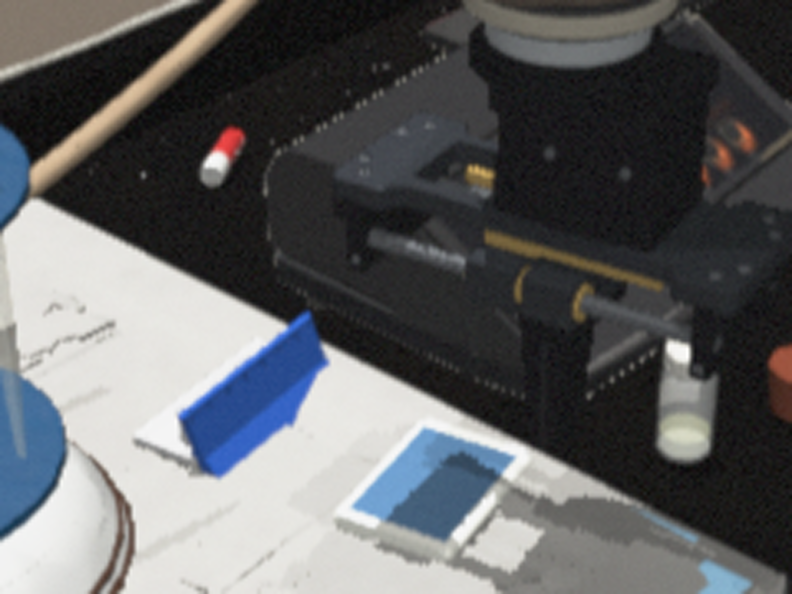

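View pics/t1.png

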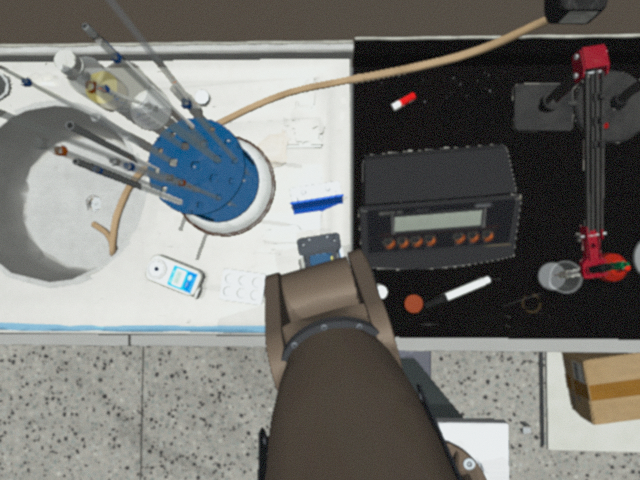

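The finger tip shows where it was projected (scene 345,278), about 24 mm behind the near long side. Vial and block are clear. I go down behind the plate.

>>> carry_out(series=[[0,0.002,-0.02,0,0,0],[0,0,-0.02,0,0,0],[0,0,-0.009,0,0,0],[0,0,-0.004,0,0,0],[0,0,-0.0025,0,0,0],[0,0,0,0,0,0],[0,0,0,0,0,0],[0,0,0,0,0,0]])

```text
t: 4.5
eef_pos: [411.6, 190.4, 5.1]
tcp_rot: [3.141, -0.0, 1.729]
ft_force: [0.2, -0.9, -0.3]
opening: 0.007
```

>>> carry_out(series=[[0.0039,0.0006,0,0,0,0],[0.0039,0.0006,0,0,0,0],[0.0039,0.0006,0,0,0,0],[0.0039,0.0006,0,0,0,0],[0.0039,0.0006,0,0,0,0],[0.0039,0.0006,0,0,0,0],[0.0039,0.0006,0,0,0,0],[0.0039,0.0006,0,0,0,0],[0.0039,0.0006,0,0,0,0],[0.0039,0.0006,0,0,0,0],[0.0039,0.0006,0,0,0,0],[0.0039,0.0006,0,0,0,0]])

```text
t: 5.7
eef_pos: [458.6, 197.6, 4.7]
tcp_rot: [3.141, 0.0, 1.729]
ft_force: [-0.9, 0.1, -0.4]
opening: 0.006
```

```bash
cat >> h.py <<'E'
def zoom(name):
    s=shot('scene','full'+name); e=env.state()['eef_pos']; print(e.round(1)); r=e[:2]-[560,206.3]; print('xb,yb',r@[.987,.158],r@[-.158,.987])
    cv2.imwrite(f'pics/{name}.png',cv2.resize(s['color'][190:330,190:390,::-1],None,fx=4,fy=4,interpolation=cv2.INTER_CUBIC)); return s
E
python3 -c "
from h import *
panel(zoom('s2'))"
```

```text
[459.2 197.7   4.7]
xb,yb -100.8388173716426 7.458473020775348
area 1300 cent [863.8 205.6  10.6] rect ((876.9112548828125, 204.7997589111328), (140.99131774902344, 220.76063537597656), 17.901222229003906) box [[776.0, 288.0], [844.0, 78.0], [978.0, 121.0], [910.0, 332.0]]
area 238 cent [930.2 239.8  10.6] rect ((930.8737182617188, 237.94259643554688), (36.815608978271484, 97.21531677246094), 53.693302154541016) box [[881.0, 252.0], [959.0, 194.0], [981.0, 224.0], [903.0, 282.0]]
area 262 cent [480.8 215.7  10.6] rect ((480.2597961425781, 214.47869873046875), (30.76104164123535, 35.43808364868164), 6.904091835021973) box [[463.0, 230.0], [467.0, 195.0], [498.0, 199.0], [493.0, 234.0]]
```

View pics/s2.png

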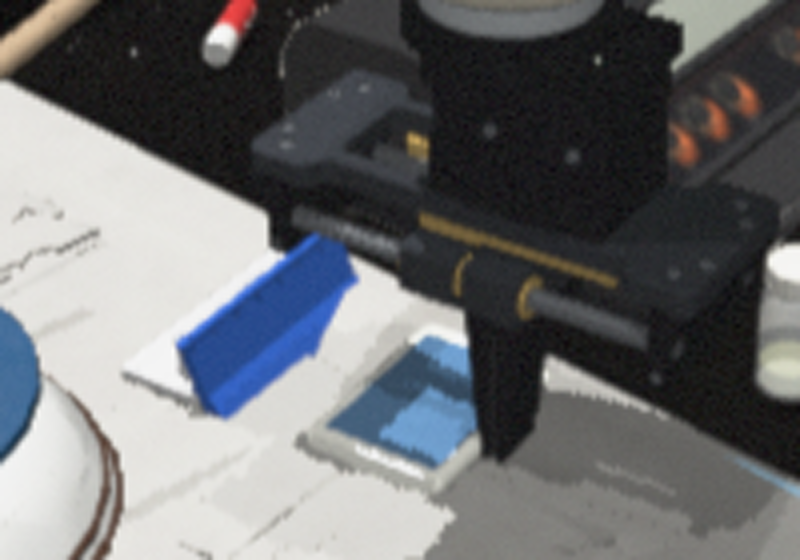

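The plate slides ahead of the finger (finger at (505,450) in the crop, near side touching it) and stays roughly parallel to the block. I continue more slowly.

>>> carry_out(series=[[0.003,0.0005,0,0,0,0],[0.003,0.0005,0,0,0,0],[0.003,0.0005,0,0,0,0],[0.003,0.0005,0,0,0,0],[0.003,0.0005,0,0,0,0],[0.003,0.0005,0,0,0,0],[0.003,0.0005,0,0,0,0],[0.003,0.0005,0,0,0,0],[0.003,0.0005,0,0,0,0],[0.003,0.0005,0,0,0,0],[0.003,0.0005,0,0,0,0],[0.003,0.0005,0,0,0,0]])

```text
t: 6.95
eef_pos: [494.5, 203.6, 4.7]
tcp_rot: [3.141, -0.0, 1.729]
ft_force: [-0.9, -0.4, 0.9]
opening: 0.006
```

```bash
python3 -c "
from h import *
zoom('s3')"
```

```text
[495.  203.7   4.7]
xb,yb -64.60245191479628 7.716208851146469
```

View pics/s3.png

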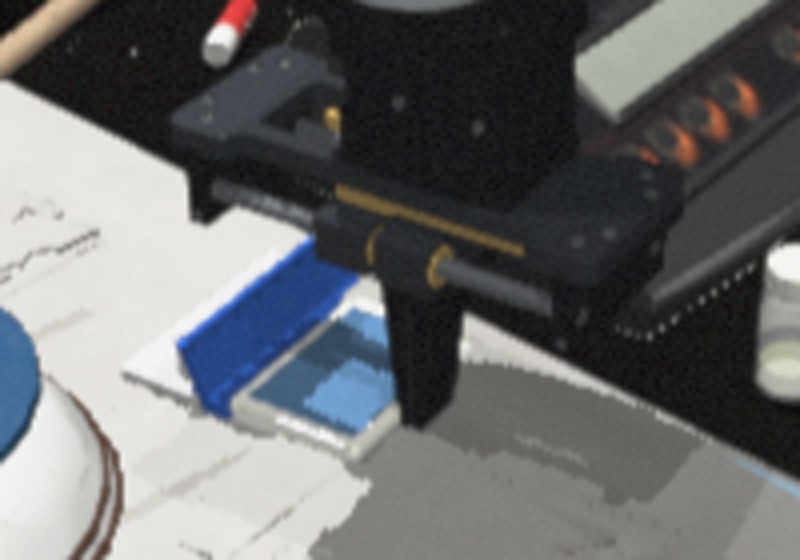

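The plate's front edge has climbed onto the chamfer (crop (240,405) to (340,310)), parallel to the block. I continue at 25 mm/s.

>>> carry_out(series=[[0.0025,0.0004,0,0,0,0],[0.0025,0.0004,0,0,0,0],[0.0025,0.0004,0,0,0,0],[0.0025,0.0004,0,0,0,0],[0.0025,0.0004,0,0,0,0],[0.0025,0.0004,0,0,0,0],[0.0025,0.0004,0,0,0,0],[0.0025,0.0004,0,0,0,0],[0.0025,0.0004,0,0,0,0],[0.0025,0.0004,0,0,0,0],[0.0025,0.0004,0,0,0,0],[0.0025,0.0004,0,0,0,0]])

```text
t: 8.2
eef_pos: [524.5, 208.4, 4.7]
tcp_rot: [3.141, -0.0, 1.729]
ft_force: [-0.7, -0.6, -0.6]
opening: 0.002
```

```bash
python3 -c "
from h import *
zoom('s4')"
```

```text
[525.  208.5   4.8]
xb,yb -34.22685424252368 7.674250797680948
```

View pics/s4.png

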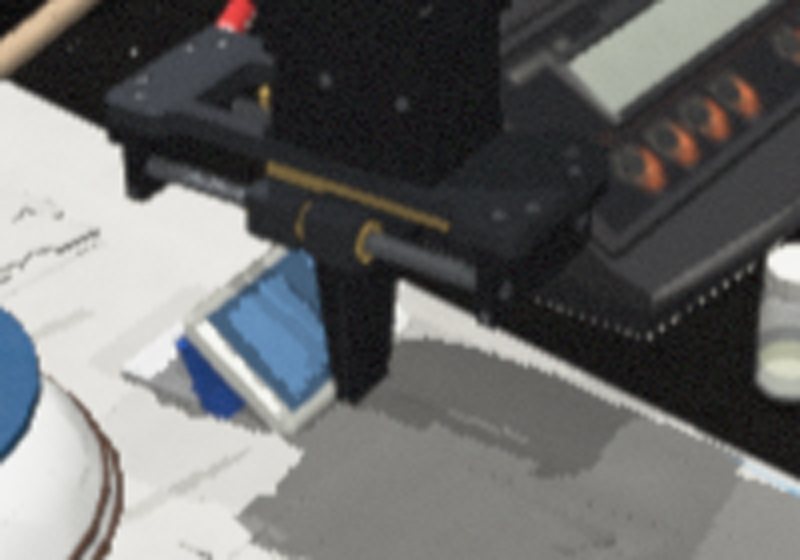

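The plate is now up on the block's top edge, about 40° by my geometry. I push 14 mm more, then check its lower-edge position.

>>> carry_out(series=[[0.0018,0.0003,0,0,0,0],[0.0018,0.0003,0,0,0,0],[0.0018,0.0003,0,0,0,0],[0.0018,0.0003,0,0,0,0],[0.0018,0.0003,0,0,0,0],[0.0018,0.0003,0,0,0,0],[0.0018,0.0003,0,0,0,0],[0.0018,0.0003,0,0,0,0],[0,0,0,0,0,0]])

```text
t: 9.15
eef_pos: [539.0, 210.8, 4.7]
tcp_rot: [3.141, -0.0, 1.729]
ft_force: [-0.1, -0.1, -0.3]
opening: 0.003
```

```bash
python3 -c "
from h import *
zoom('s5')"
```

```text
[538.9 210.8   4.7]
xb,yb -20.133436909405955 7.792381731056871
```

View pics/s5.png

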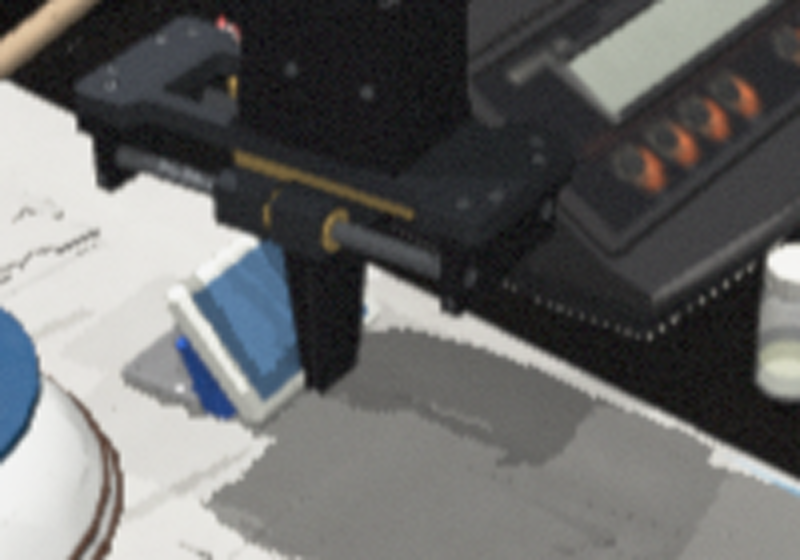

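```bash
cat >> h.py <<'E'
XB=np.array([.987,.158]);YB=np.array([-.158,.987])
def angle(s,bl,tl):   # crop px of panel-face lower/upper left corners
    B=ray(s,190+bl[0]/4,190+bl[1]/4,5.); r=B[:2]-[560,206.3]
    print('lower corner xb,yb',r@XB,r@YB)
    for th in range(40,85,5):
        t=np.radians(th); P=B+58*np.array([XB[0]*np.cos(t),XB[1]*np.cos(t),np.sin(t)]); q=(proj(s,P)-190)*4; print(th,q.round(0),end=' ')
    print('observed',tl)
E
python3 -c "
from h import *
s=env.read_camera('scene'); angle(s,(255,418),(178,292))"
```

```text
lower corner xb,yb -14.06050241885459 48.107533948166164
40 [156. 304.] 45 [163. 298.] 50 [170. 294.] 55 [177. 290.] 60 [186. 288.] 65 [195. 286.] 70 [204. 286.] 75 [214. 286.] 80 [225. 288.] observed (178, 292)
```

The lean is about 54–57°. I push 3.5 mm more to reach about 60°, then back off.

>>> carry_out(series=[[0.0012,0.0002,0,0,0,0],[0.0012,0.0002,0,0,0,0],[0.0011,0.0002,0,0,0,0],[0,0,0,0,0,0],[0,0,0,0,0,0],[-0.002,-0.0003,0,0,0,0],[-0.005,-0.0008,0,0,0,0],[-0.01,-0.0016,0,0,0,0],[-0.015,-0.0024,0,0,0,0],[-0.02,-0.0032,0,0,0,0],[0,0,0,0,0,0],[0,0,0,0,0,0]])

```text
t: 10.45
eef_pos: [490.1, 203.1, 4.9]
tcp_rot: [3.141, -0.0, 1.729]
ft_force: [-0.1, 1.0, -0.8]
opening: 0.006
```

```bash
python3 -c "
from h import *
zoom('s6')"
```

```text
[490.6 203.2   4.9]
xb,yb -68.96178062458056 7.920773701079827
```

View pics/s6.png

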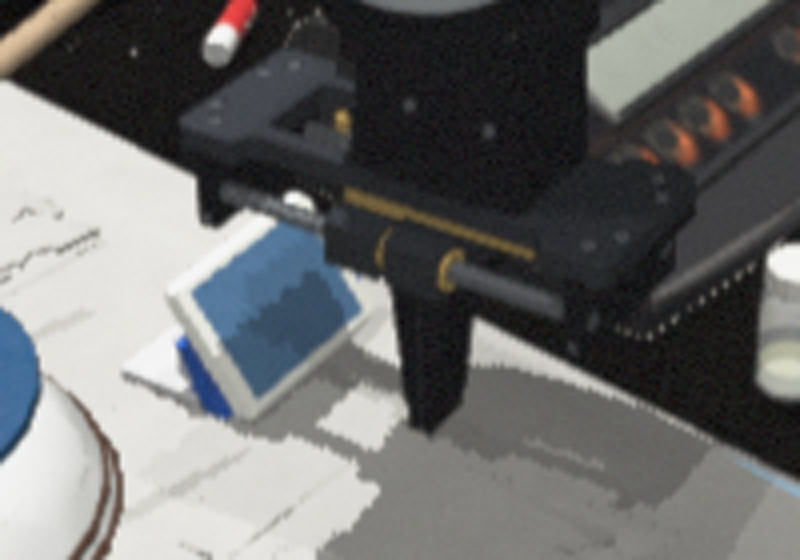

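The plate leans by itself and is not touched. I check the angle more carefully before going behind it.

```bash
python3 -c "
from h import *
s=env.read_camera('scene'); angle(s,(247,419),(173,291))
cv2.imwrite('pics/s6z.png',cv2.resize(s['color'][235:300,225:290,::-1],None,fx=9,fy=9,interpolation=cv2.INTER_CUBIC))
# model overlay: panel corners for lower axis x0, angle
for x0 in (-8,-4,0):
  for th in (52,57,62):
    t=np.radians(th); out=[]
    for a in (7,55):
      for y in (7+35,7-35):
        xb=x0+(a-4)*np.cos(t)-4*np.sin(t); z=6.6+(a-4)*np.sin(t)+4*np.cos(t)
        w=np.array([560,206.3])+xb*XB+y*YB; out.append(((proj(s,[*w,z])-[225,235])*9).round().tolist())
    print(x0,th,out)
"
```

```text
lower corner xb,yb -11.822659432137895 50.22746190384951
40 [148. 305.] 45 [154. 299.] 50 [161. 295.] 55 [169. 291.] 60 [177. 289.] 65 [186. 287.] 70 [196. 287.] 75 [206. 287.] 80 [216. 289.] observed (173, 291)
-8 52 [[256.0, 478.0], [487.0, 279.0], [103.0, 245.0], [344.0, 57.0]]
-8 57 [[258.0, 479.0], [489.0, 281.0], [120.0, 240.0], [361.0, 52.0]]
-8 62 [[260.0, 481.0], [491.0, 282.0], [138.0, 238.0], [379.0, 49.0]]
-4 52 [[237.0, 471.0], [469.0, 273.0], [84.0, 238.0], [326.0, 51.0]]
-4 57 [[239.0, 472.0], [471.0, 274.0], [101.0, 233.0], [343.0, 46.0]]
-4 62 [[241.0, 474.0], [472.0, 275.0], [119.0, 231.0], [361.0, 43.0]]
0 52 [[218.0, 463.0], [451.0, 266.0], [66.0, 231.0], [308.0, 44.0]]
0 57 [[220.0, 465.0], [452.0, 267.0], [82.0, 226.0], [325.0, 39.0]]
0 62 [[222.0, 466.0], [454.0, 269.0], [100.0, 224.0], [342.0, 36.0]]
```

View pics/s6z.png

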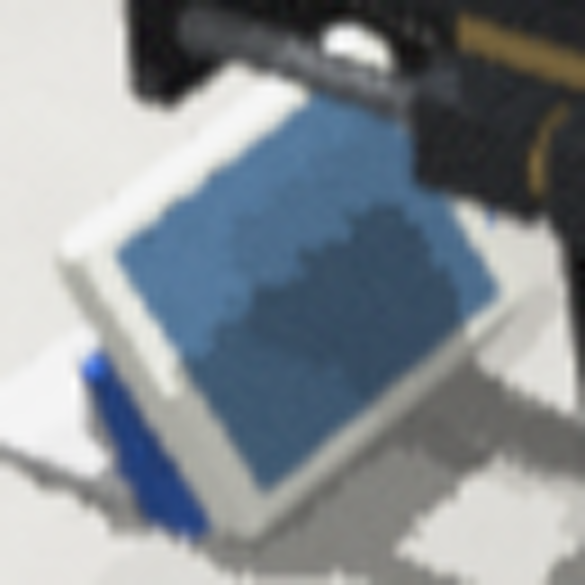

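The lean is about 54°, a bit low for a safe flip. I nudge the lower edge about 3 mm further, back off, then go up.

>>> carry_out(series=[[0.015,0.0024,0,0,0,0],[0.015,0.0024,0,0,0,0],[0.01,0.0016,0,0,0,0],[0.006,0.001,0,0,0,0],[0.004,0.0006,0,0,0,0],[0.0015,0.0003,0,0,0,0],[0.0015,0.0002,0,0,0,0],[0.0012,0.0002,0,0,0,0],[0,0,0,0,0,0],[0,0,0,0,0,0]])

```text
t: 11.55
eef_pos: [544.1, 211.8, 4.6]
tcp_rot: [-3.141, 0.0, 1.729]
ft_force: [-1.0, -0.6, -1.4]
opening: 0.006
```

>>> carry_out(series=[[-0.002,-0.0003,0,0,0,0],[-0.005,-0.0008,0,0,0,0],[-0.01,-0.0016,0,0,0,0],[-0.02,-0.0032,0,0,0,0],[0,0,0.02,0,0,0],[0,0,0.03,0,0,0],[0,0,0.03,0,0,0],[0,0,0.03,0,0,0],[0,0,0.01,0,0,0],[0,0,0,0,0,0]])

```text
t: 12.55
eef_pos: [507.3, 205.9, 125.6]
tcp_rot: [3.139, -0.0, 1.729]
ft_force: [0.6, 0.6, -0.8]
opening: 0.006
```

```bash
python3 -c "
from h import *
s=zoom('s7')
cv2.imwrite('pics/s7z.png',cv2.resize(s['color'][235:300,225:290,::-1],None,fx=9,fy=9,interpolation=cv2.INTER_CUBIC))"
```

```text
[506.8 205.8 124.4]
xb,yb -52.56615138702317 7.912885150005256
```

View pics/s7z.png

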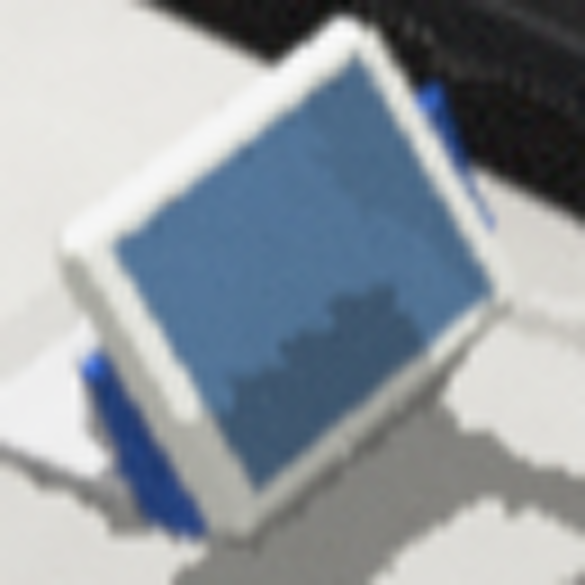

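The lean is now about 57°, resting alone. I go over the top and down behind.

>>> carry_out(series=[[0.023,0.0032,0,0,0,0],[0.023,0.0032,0,0,0,0],[0.023,0.0032,0,0,0,0],[0.023,0.0032,0,0,0,0],[0.023,0.0032,0,0,0,0],[0,0,0,0,0,0],[0,0,-0.02,0,0,0],[0,0,-0.02,0,0,0],[0,0,-0.02,0,0,0],[0,0,-0.015,0,0,0],[0,0,-0.006,0,0,0],[0,0,0,0,0,0]])

```text
t: 13.8
eef_pos: [621.6, 221.7, 42.5]
tcp_rot: [-3.14, 0.0, 1.729]
ft_force: [-0.2, 0.5, 0.4]
opening: 0.004
```

```bash
python3 -c "
from h import *
zoom('s8')"
```

```text
[622.1 221.9  43.5]
xb,yb 63.7888746812082 5.549212771843141
```

View pics/s8.png

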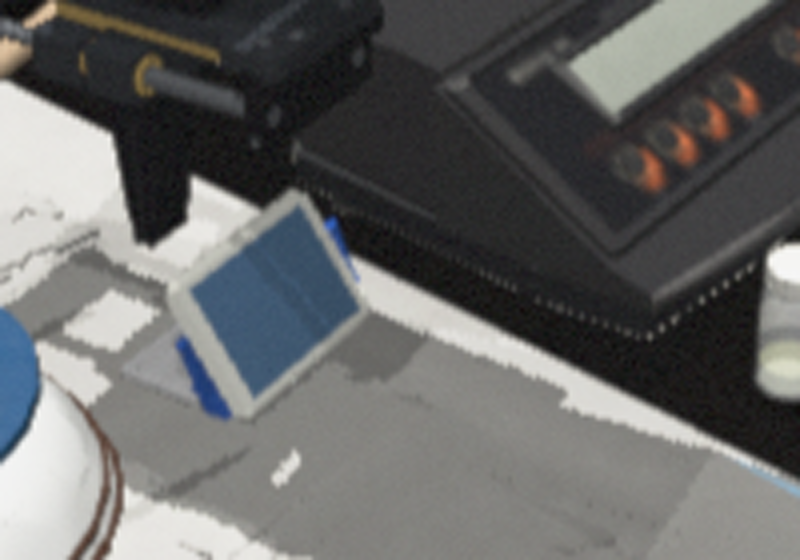

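The finger is behind the plate's upper edge, tip at (152,245) in the crop, and clear of everything. Now I push back towards the robot.

>>> carry_out(series=[[-0.003,-0.0005,0,0,0,0],[-0.003,-0.0005,0,0,0,0],[-0.003,-0.0005,0,0,0,0],[-0.003,-0.0005,0,0,0,0],[-0.003,-0.0005,0,0,0,0],[-0.003,-0.0005,0,0,0,0],[-0.003,-0.0005,0,0,0,0],[-0.003,-0.0005,0,0,0,0],[-0.003,-0.0005,0,0,0,0],[-0.003,-0.0005,0,0,0,0],[-0.003,-0.0005,0,0,0,0]])

```text
t: 14.95
eef_pos: [590.8, 216.7, 44.7]
tcp_rot: [3.137, -0.0, 1.729]
ft_force: [7.5, 0.3, 9.3]
opening: 0.004
```

```bash
python3 -c "
from h import *
zoom('s9')"
```

```text
[590.6 216.6  44.9]
xb,yb 31.879231090022387 5.365769063847192
```

View pics/s9.png

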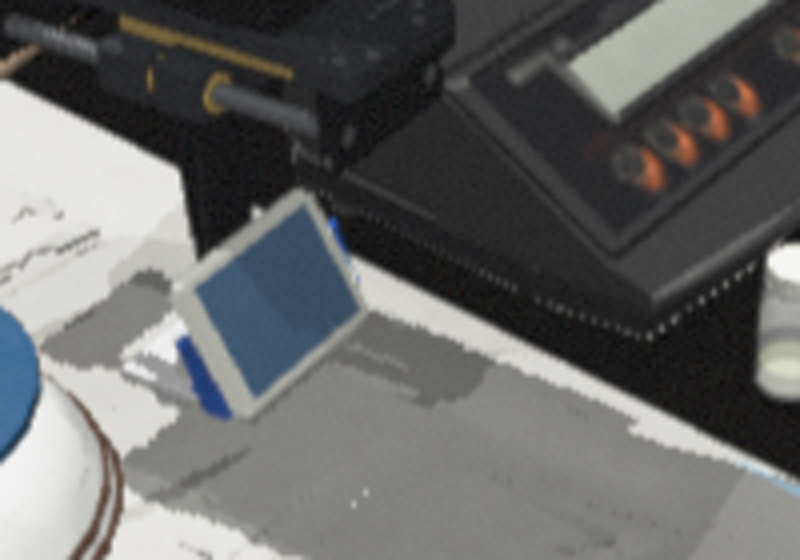

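The push jammed: the reading is 7.5 N in x and 9.3 N up, and the plate has not turned. The edge sticks to the pads, so a level push presses along the plate like a strut. I relieve it upwards, then follow the arc of the edge.

>>> carry_out(series=[[0.001,0.0002,0.002,0,0,0],[0,0,0,0,0,0],[-0.0018,-0.0003,0.001,0,0,0],[-0.0018,-0.0003,0.001,0,0,0],[0,0,0,0,0,0]])

```text
t: 15.5
eef_pos: [586.7, 216.0, 48.0]
tcp_rot: [3.141, -0.0, 1.729]
ft_force: [2.3, 0.7, 2.8]
opening: 0.007
```

```bash
python3 -c "
from h import *
zoom('s10')
"
```

```text
[586.8 216.   47.9]
xb,yb 27.969056736433533 5.345502746867718
```

View pics/s10.png

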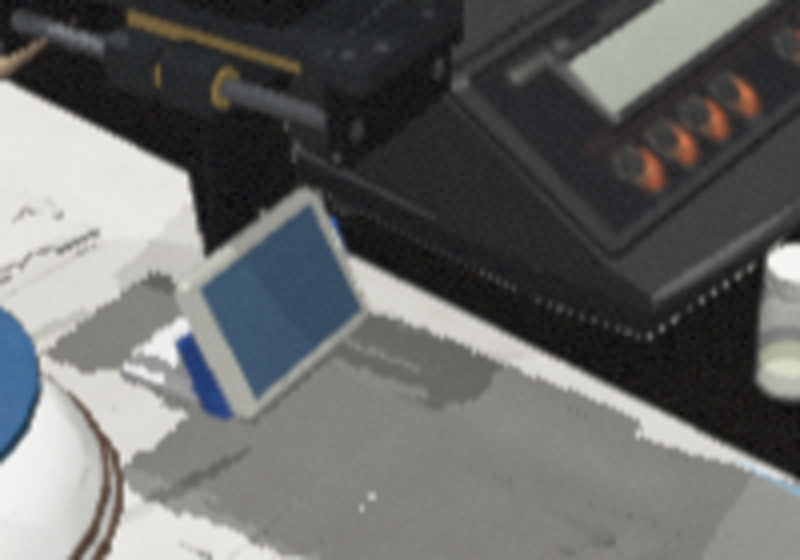

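The force has dropped and the plate is turning: its upper corner moved from x 302 to 313 in the crop. I continue along the arc.

>>> carry_out(series=[[-0.0018,-0.0003,0.0014,0,0,0],[-0.0018,-0.0003,0.0012,0,0,0],[-0.0018,-0.0003,0.0011,0,0,0],[-0.002,-0.0003,0.001,0,0,0],[-0.002,-0.0003,0.0009,0,0,0],[0,0,0,0,0,0]])

```text
t: 16.15
eef_pos: [576.9, 214.4, 53.3]
tcp_rot: [-3.141, 0.0, 1.729]
ft_force: [0.4, -0.1, 0.1]
opening: 0.007
```

```bash
python3 -c "
from h import *
zoom('s11')
"
```

```text
[577.1 214.4  53.3]
xb,yb 18.192828366769266 5.3211322301580735
```

View pics/s11.png

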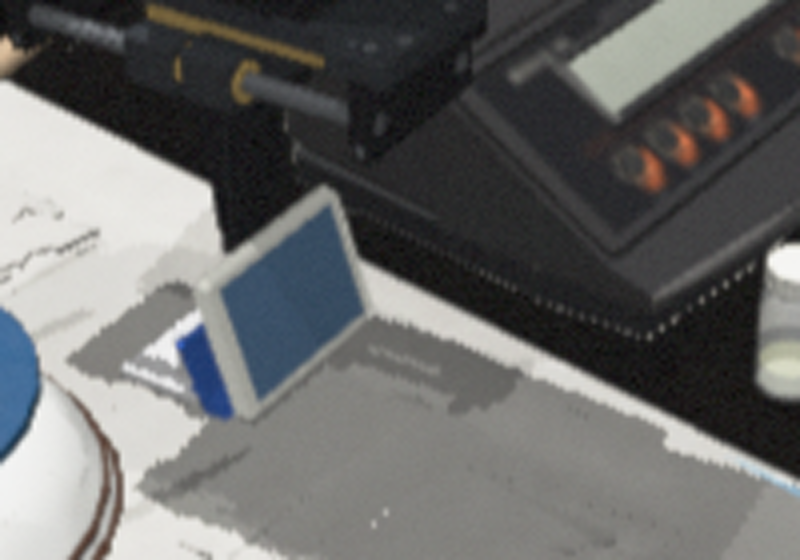

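The lean is about 70° at low force, with the lower edge still at the block's foot. I take it through vertical.

>>> carry_out(series=[[-0.0022,-0.0003,0.0008,0,0,0],[-0.0022,-0.0004,0.0007,0,0,0],[-0.0024,-0.0004,0.0005,0,0,0],[-0.0024,-0.0004,0.0004,0,0,0],[-0.0024,-0.0004,0.0003,0,0,0],[-0.0024,-0.0004,0.0001,0,0,0],[-0.0024,-0.0004,0,0,0,0],[-0.0024,-0.0004,0,0,0,0],[-0.0024,-0.0004,0,0,0,0],[-0.0024,-0.0004,0,0,0,0],[0,0,0,0,0,0]])

```text
t: 17.3
eef_pos: [553.4, 210.5, 56.0]
tcp_rot: [-3.141, 0.0, 1.729]
ft_force: [0.2, -0.1, -0.1]
opening: 0.007
```

```bash
python3 -c "
from h import *
zoom('s12')
"
```

```text
[553.6 210.5  56.1]
xb,yb -5.636469701175747 5.202219584716766
```

View pics/s12.png

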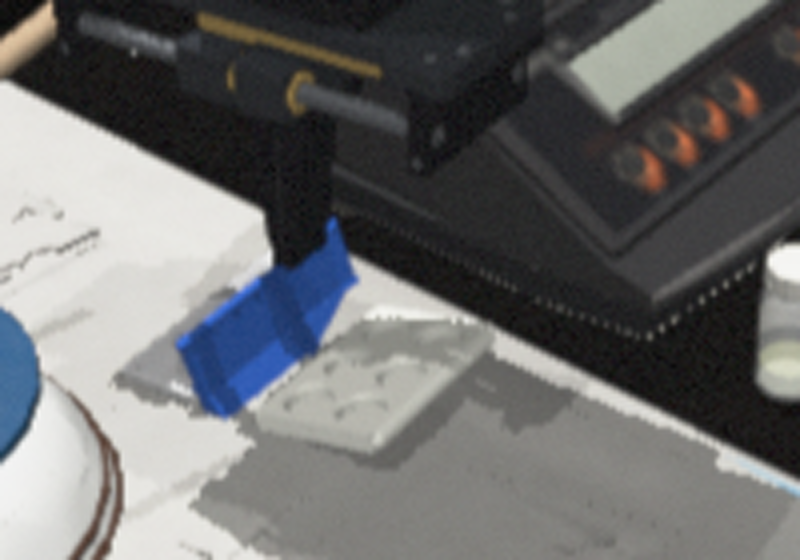

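The plate has flipped, wells up, and lies in front of the block (crop centre about (375,385)). I raise the arm and check that it lies flat.

>>> carry_out(series=[[0,0,0.02,0,0,0],[0,0,0.04,0,0,0],[0,0,0.04,0,0,0],[0,0,0.04,0,0,0],[0,0,0.03,0,0,0],[0,0,0,0,0,0],[0,0,0,0,0,0],[0,0,0,0,0,0]])

```text
t: 18.15
eef_pos: [553.2, 210.4, 224.8]
tcp_rot: [-3.14, 0.0, 1.729]
ft_force: [-0.8, 0.1, 0.7]
opening: 0.004
```

```bash
python3 -c "
from h import *
s=zoom('s13'); t=shot('top','t13')
for n in ('plate_centre','plate_done','vial','stopper'):
    print(n,[(np.round(d['point']).tolist(),round(d['score'],2)) for d in env.search_frame(n,s)[:3]])
P=np.array([560,206.3])
for c in (-36,):
  for a,b in((-31,-42),(-31,42),(31,42),(31,-42)):
    w=P+(c+a)*XB+(7+b)*YB; print(((proj(s,[*w,10.6])-190)*4).round())
"
```

```text
[553.2 210.4 224.7]
xb,yb -6.012562970430612 5.139299661976257
plate_centre [([509.0, 215.0, 13.0], 0.76)]
plate_done [([403.0, 360.0, 10.0], 0.75), ([572.0, 223.0, 15.0], 0.64)]
vial [([570.0, 226.0, 9.0], 0.73), ([395.0, 103.0, 38.0], 0.59)]
stopper [([378.0, 31.0, 22.0], 0.65)]
[486. 341.]
[367. 453.]
[234. 400.]
[357. 294.]
```

View pics/s13.png

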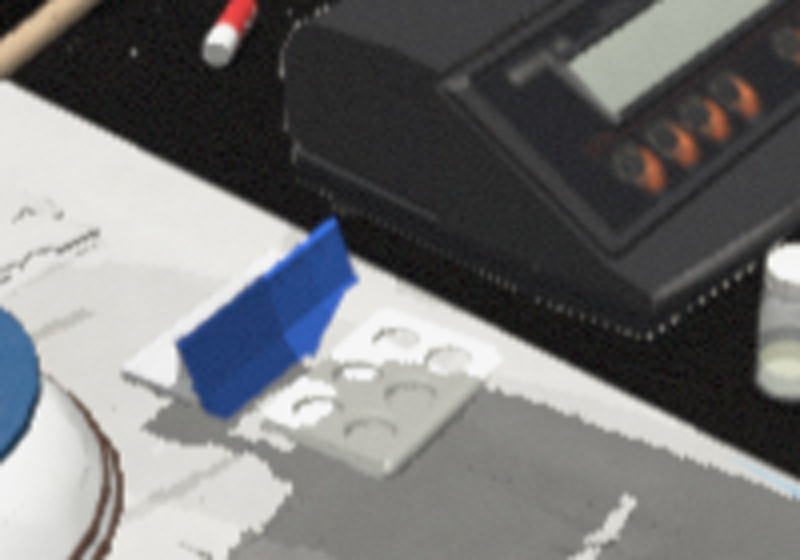

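The plate lies parallel to the sheet, clear of the block; its corners (385,462), (500,355), (255,412) fit a flat plate with its centre about 40 mm in front of the foot line. I confirm it is at rest and hand in.

```bash
python3 -c "
from h import *
a=env.read_camera('scene')['color'].astype(int)
for _ in range(4): s=env.read_camera('scene')
b=s['color'].astype(int); print(abs(a-b)[240:330,240:330].mean(), abs(a-b)[0:90,300:390].mean())
r=np.array(env.search_frame('plate_centre',s)[0]['point'][:2])-[560,206.3]; print(r@XB,r@YB)
print(env.state()['ft_force'].round(1)); print(env.job_done())"
```

```text
1.6555144032921811 1.7669547325102881
-47.67559999999999 13.300799999999992
[-0.5  0.5  1.1]
the job is handed in; nothing more can be done
None
```

The plate is turned over and lies wells up and flat on the worktop in front of the block; I handed the job in at about 18.5 s on the robot's clock. `job_done` gives no verdict, so this rests on my own checks.

**What I did:**
- With shut fingers I slid the plate against the block until it leaned there by itself. It measured about 54°, so I gave it one more small nudge, to about 57°.
- I then pushed its upper edge back over from behind.

**One problem:** my first level push from behind jammed, with up to about 12 N total reading at the wrist (limit 25 N). I eased the finger upwards and followed the arc of the edge; the plate then turned over at low force.

**Last checks:**
- **Plate position:** the centre is about 40–48 mm in front of the foot line and 7–13 mm off the block's middle. These come from image corners and the network, which differ by a few mm.
- **Flatness:** the last picture fits a flat plate to a few pixels.
- **Rest:** two pictures taken 0.2 s apart differ only by noise.
- **Robot:** it is about 220 mm above the worktop and touching nothing.
- **Bystanders:** in the scene picture, the other plate, vial and stopper are within 4 mm of where they started, which is the network's own accuracy. Its top-scoring "vial" and a second "plate_done" were false detections on the block. The vial shows in its place in the picture.

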